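# Shut the open drawer to free the interlocked one

## Task

The middle drawer of the grey three-drawer parts chest was left open, and the chest's interlock lets only one drawer out at a time. Push the middle drawer fully home, then pull the outer drawer below the brown varnish jar (left or right, whichever side the jar stands on) at least three quarters of the way out. Leave the other two drawers shut, and do not disturb the jar and the metal can on top of the chest.

Things in the scene. Friction and masses are not known exactly. Their poses are not given: they have to be found in the camera images.
- chest: Low grey steel parts chest, fixed to the bench, 170 deep (x) x 370 wide (y) x 115 high mm, with three drawers side by side of one size (116 mm wide fronts, 120 mm apart, full height). Origin at the centre of its underside, on the bench; its front looks along its own -x, roughly towards the robot; +y is its left side seen from the robot, z up. The shut drawers' front faces lie 85 mm in front of the origin.
- left_drawer (a joint): How far the left (own y = +120 mm) drawer of the chest is out (m): 0 fully shut, 0.11 at its stop. Slides straight out of the chest's front (along the chest's own -x) on stiff runners, about 2 N of drag, and stays where it is left. The interlock lets only one drawer be out at a time: while one is out, each other one moves only about 5 to 8 mm and then stops; once the open one is pushed to 0 (within 2 mm) the others are free.
- middle_drawer (a joint): How far the middle (own y = 0) drawer of the chest is out (m): 0 fully shut, 0.11 at its stop. Slides straight out of the chest's front (along the chest's own -x) on stiff runners, about 2 N of drag, and stays where it is left. The interlock lets only one drawer be out at a time: while one is out, each other one moves only about 5 to 8 mm and then stops; once the open one is pushed to 0 (within 2 mm) the others are free. It starts 70 to 100 mm out.
- right_drawer (a joint): How far the right (own y = -120 mm) drawer of the chest is out (m): 0 fully shut, 0.11 at its stop. Slides straight out of the chest's front (along the chest's own -x) on stiff runners, about 2 N of drag, and stays where it is left. The interlock lets only one drawer be out at a time: while one is out, each other one moves only about 5 to 8 mm and then stops; once the open one is pushed to 0 (within 2 mm) the others are free.
- left_drawer_pull (a point): Grip point of the left drawer's pull, moving with the drawer: the middle of a black upright tab that stands 50 mm out from the drawer's front plate, 14 mm wide (across, along the chest's y), 34 mm high (17 mm above and below this point). The point lies 88 mm above the bench, 27 mm below the chest's top, 30 mm in front of the drawer's front face and 20 mm behind the tab's free end. Nothing stands beside the tab: the next pull is 120 mm away. Its axes are the chest's.
- middle_drawer_pull (a point): Grip point of the middle drawer's pull, moving with the drawer: the middle of a black upright tab that stands 50 mm out from the drawer's front plate, 14 mm wide (across, along the chest's y), 34 mm high (17 mm above and below this point). The point lies 88 mm above the bench, 27 mm below the chest's top, 30 mm in front of the drawer's front face and 20 mm behind the tab's free end. Nothing stands beside the tab: the next pull is 120 mm away. Its axes are the chest's.
- right_drawer_pull (a point): Grip point of the right drawer's pull, moving with the drawer: the middle of a black upright tab that stands 50 mm out from the drawer's front plate, 14 mm wide (across, along the chest's y), 34 mm high (17 mm above and below this point). The point lies 88 mm above the bench, 27 mm below the chest's top, 30 mm in front of the drawer's front face and 20 mm behind the tab's free end. Nothing stands beside the tab: the next pull is 120 mm away. Its axes are the chest's.
- varnish_jar: Brown glass varnish jar with a black lid and pale label, 56 x 54 x 82 mm, loose, standing upright on top of the chest towards the back, above either the left or the right drawer; that drawer is the one to open. Origin at the centre of its base.
- alu_can: Small plain aluminium can with a stopper and a side handle, 52 x 67 x 93 mm, loose, standing upright on the chest above the other outer drawer. Origin at the centre of its base.
There are look-alikes about, which are no part of the job. What is meant by the alu_can is not red, and is the smaller of those in its own colour.

How it is judged:
On the way, in this order (a step that is already met when the one before it is completed fails the run):
1. the middle drawer is fully shut (within 8 mm) and the two outer ones are still shut (value of joint middle_drawer below 0.008 m and value of joint each of left_drawer, right_drawer below 0.015 m), for 0.2 s.
2. the drawer below the varnish jar is out by at least 65 mm (((y of varnish_jar in the frame of chest above 0 m and value of joint left_drawer above 0.065 m and value of joint right_drawer below 0.015 m) or (y of varnish_jar in the frame of chest below 0 m and value of joint right_drawer above 0.065 m and value of joint left_drawer below 0.015 m))), for 0.2 s.
At the end, for the whole second after the job is handed in: The outer drawer below the varnish jar is at least 65 mm out (of 110 mm) and at rest, the middle and the other outer drawer are shut within 15 mm, and the jar and the can stand upright (within 0.2 rad) within 30 mm of where they were (((y of varnish_jar in the frame of chest above 0 m and value of joint left_drawer above 0.065 m and value of joint right_drawer below 0.015 m) or (y of varnish_jar in the frame of chest below 0 m and value of joint right_drawer above 0.065 m and value of joint left_drawer below 0.015 m)) and value of joint middle_drawer below 0.015 m and velocity of joint each of left_drawer, middle_drawer, right_drawer below 0.01 m/s and angle between each of varnish_jar, alu_can's own z axis and vertical below 0.2 rad and distance of each of varnish_jar, alu_can from where it was at the start of the episode below 0.03 m); the robot touches nothing.
It fails at once if the varnish jar or the can is knocked over or shifted by more than 40 mm (angle between any of varnish_jar, alu_can's own z axis and vertical above 0.5 rad or distance of any of varnish_jar, alu_can from where it was at the start of the episode above 0.04 m).
It also fails if it takes over 42 s, if anything falls off the work surface, if the arm or the gripper's body presses on something with over 40 N, if the wrist force passes 120 N, or if a joint passes its speed limit or range.

## Robot

A 6-joint arm with a two-finger parallel gripper is mounted at the origin on the work surface; the furniture and walls round the work are solid. World frame = base frame: x ahead of the robot, y to its left, z up, the work surface at z = 0. Lengths are in m, angles in rad, forces in N, time in s.
With the tool pointing down it reaches from about 0.25 to 0.725 m from the base axis. Payload 4 kg.
Tool frame: the origin (TCP) lies on the centre line of the jaws, within the pads' length; the fingertips stand 22 mm ahead of it and the grasp point (between the pads) lies 3 mm ahead of it; z points along the fingers, y is the line along which they close (so a half turn about z gives the same grasp; the last joint's range is limited). The gripper opens to 85 mm and grips with 20 to 120 N. Pads are 22 mm wide; open, the fingers measure 114 mm over their backs; the gripper's body (76 mm by 85 mm) begins 54 mm behind the grasp point. The pads swing forward as they close: fully open they stand 13 mm farther back than shut.
Start: joints at [-1.328, 0.241, 0.005, 1.335, 0, 1.571], TCP at [0.12, -0.485, 0.219] pointing down, gripper open.
Joint ranges: [-2.72, 2.72], [-1.05, 1.87], [-1.09, 1.28], [-1.99, 2.15], [-1.42, 1.44], [-3.14, 3.14]. Speed limits (rad/s): [2.79, 2.79, 3.14, 3.14, 3.14, 3.14].

## Interface

Orientations are given as a unit quaternion [x, y, z, w].
In Python, from workcell import bot gives the robot as it stands.
- The arm moves only by the shell command python3 -m inch 'ROWS'. ROWS is JSON, one flat list of numbers, 7 for each row, row after row: the shift along the world's x, y, z in mm, then the turn, a rotation vector about the world's x, y, z in rad, then the opening in per cent of the stroke, from 0 (shut) to 100 (fully open). A call has 1 to 8 rows; each row is the pose to reach, as a shift and turn from the pose commanded when the call began; what a row does not reach only later rows make up. A row lasts 1/12 s, in which the tool goes at most 41.7 mm and 7.16 degrees, less where a joint would pass 70% of its speed; a pose out of reach is approached as far as the arm can. A call with a gripper value outside its range is refused whole. The fingers move at their own pace and stop on an object; the grip force is fixed at half the most. Time passes only in rows, so rows that repeat a pose let the fingers close. It gives the time, the measured TCP pose, the force, the opening and the grip force at its end, in the units of the state.
- bot.get_obs(): the state, without advancing time (a new reading comes with each control period).
- bot.camera(name): name is "scene" or "top" or "wrist"; returns the picture (420x560x3 uint8, blue, green, red); there is no depth.
- bot.camera_info(name): a dict with "intrinsics" (3x3 intrinsics, pixels), "distortion" ([k1, k2, p1, p2, k3] as OpenCV has them; the pictures are not rectified), "camera_from_world" (4x4, takes a point from world to camera coordinates); the wrist camera has in their place "hand_eye" (4x4, takes a point from camera to tool coordinates, whose origin is the TCP and whose axes are the flange's). Camera axes: x right, y down, z forward; pixel columns grow to the right and rows downward; lengths in m; the calibration is good to about 2 mm. A picture is of the moment at which its call begins: read the wrist's pose just before it. camera_info takes no time and is no camera call.
- bot.job_done(): hands the job in; it is judged then, once.
Trained networks look in the newest picture that a camera, given by its name, has taken for a name from the list of things; names that differ only in an ending like _2 or _b are one class to them, and where a whole thing is asked for, a point or a joint stands for the part that bears it (a point fixed in the world has none). Each returns a list of dicts, best first, with "confidence" (0 to 1); they miss things now and then, are a little off and sometimes report something else, mostly with a low value. They report only what shows in the picture. A call takes as long as a camera call. They do not tell look-alikes from the thing itself.
- bot.silhouettes(camera, target): "mask" (420x560 bool, what is visible of it) and "uv" ([column, row] in pixels, amid what is visible of it).
- bot.spot_point(camera, target): "uv" ([column, row] in pixels: a listed point, or the origin of a listed thing).
The state is a dict: "clock": time; "joint_pos": joint angles; "joint_vel": joint speeds; "tau": joint torques, N m; "eef_pos": TCP position; "tool_rot": TCP orientation; "ft_force": force on the tool from outside, world axes, zero at the start; "ft_torque": the same for the moment, N m; "grip_width": finger opening in m; "grasp_force": force on a finger pad.
Only numpy, scipy, OpenCV 4.12 (cv2) and the standard library are available. Lean on these libraries where they do the work, as an engineer would, in place of code of your own. Each camera call takes 0.05 s, during which the arm holds its last target. There are 200 camera calls.

## Working session

There is one attempt and no reset: what is moved stays moved. The work goes in short steps, Python scripts to look and compute and a shell command to move; the robot and the scene stay as the last step left them, time stands still between calls to the robot, and variables do not carry over. Pictures are saved under pics/ and viewed, at most 10 in all, crops included, and the job is handed in when it is done.

```bash
mkdir -p pics; cat > h.py <<'E'
import numpy as np, cv2
from workcell import bot
def ray(cam,uv):
    i=bot.camera_info(cam);K=np.array(i["intrinsics"]);D=np.array(i["distortion"]);T=np.array(i["camera_from_world"])
    p=cv2.undistortPoints(np.array([[uv]],float),K,D)[0,0]
    R=T[:3,:3];return -R.T@T[:3,3], R.T@np.array([p[0],p[1],1])
def atz(cam,uv,z):
    o,d=ray(cam,uv);return o+d*(z-o[2])/d[2]
E
python3 - <<'E'
from h import *
a=bot.camera("scene");b=bot.camera("top")
cv2.imwrite("pics/s.png",a);cv2.imwrite("pics/t.png",b)
for c in("top","scene"):
  for n,z in(("left_drawer_pull",.088),("middle_drawer_pull",.088),("right_drawer_pull",.088),("varnish_jar",.115),("alu_can",.115),("chest",0)):
    for r in bot.spot_point(c,n)[:3]: print(c,n,np.round(r["uv"]),round(r["confidence"],2),atz(c,r["uv"],z).round(3))
o=bot.get_obs();print(o["clock"],o["eef_pos"],o["tool_rot"])
E
```

```text
top middle_drawer_pull [274. 280.] 0.77 [0.495 0.162 0.088]
top middle_drawer_pull [242. 169.] 0.2 [0.751 0.245 0.088]
top right_drawer_pull [328. 253.] 0.84 [0.559 0.037 0.088]
top varnish_jar [344. 186.] 0.69 [0.713 0.008 0.115]
top alu_can [180. 229.] 0.88 [0.606 0.376 0.115]
top alu_can [210. 262.] 0.82 [0.535 0.307 0.115]
top alu_can [243. 171.] 0.59 [0.742 0.238 0.115]
top chest [284. 199.] 0.73 [0.694 0.141 0.   ]
scene left_drawer_pull [223. 247.] 0.68 [0.594 0.274 0.088]
scene middle_drawer_pull [291. 280.] 0.57 [0.493 0.162 0.088]
scene right_drawer_pull [345. 233.] 0.56 [0.562 0.031 0.088]
scene varnish_jar [336. 163.] 0.69 [0.711 0.005 0.115]
scene alu_can [224. 179.] 0.81 [0.732 0.242 0.115]
scene alu_can [169. 273.] 0.81 [0.554 0.379 0.115]
scene alu_can [208. 300.] 0.73 [0.487 0.318 0.115]
scene chest [280. 214.] 0.91 [0.683 0.134 0.   ]
0.7 [ 0.12020085 -0.48536289  0.21905516] [9.92642524e-01 1.21081860e-01 1.46918139e-05 5.75359514e-05]
```

View pics/s.png

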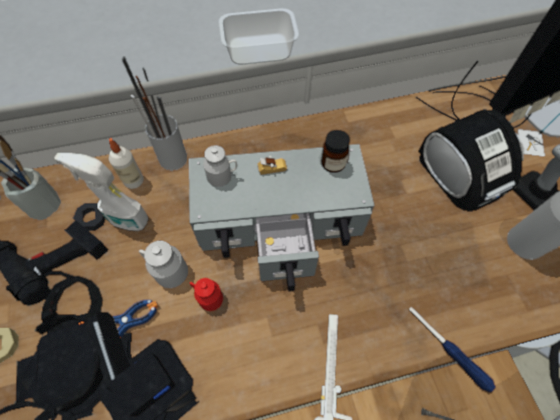

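View pics/t.png

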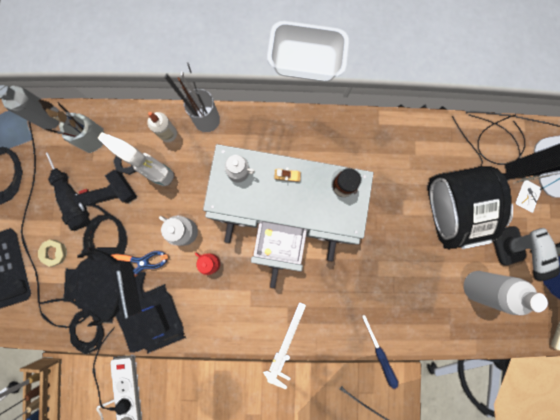

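The jar (top view 347,181) stands above the right drawer. The can to protect is at (237,167). The middle drawer is out about 83 mm and the chest yaw is about -0.14. I'll start moving with the fingers shut and check the yaw from the chest-top corners.

```bash
python3 -m inch '[140,291,0,0,0,-0.384,0,140,291,0,0,0,-0.384,0,140,291,0,0,0,-0.384,0,140,291,0,0,0,-0.384,0,140,291,0,0,0,-0.384,0,140,291,0,0,0,-0.384,0,140,291,0,0,0,-0.384,0,140,291,0,0,0,-0.384,0]'
python3 -m inch '[140,288,0,0,0,0,0,140,288,0,0,0,0,0,140,288,0,0,0,0,0,140,288,0,0,0,0,0,140,288,0,0,0,0,0,140,288,0,0,0,0,0,140,288,0,0,0,0,0,140,288,0,0,0,0,0]'
python3 - <<'E'
from h import *
P=[atz("top",p,.115) for p in((217,147),(372,171),(360,238),(206,214))]
print(np.round(P,3))
for a,b in((1,0),(2,3)): d=P[b]-P[a];print(np.arctan2(-d[0],d[1]),np.hypot(*d[:2]))
b=bot.camera("wrist");cv2.imwrite("pics/w1.png",b)
o=bot.get_obs();print(o["clock"],o["eef_pos"],o["tool_rot"],o["joint_pos"])
E
```

```text
clock: 1.37
eef_pos: [0.2605, -0.1922, 0.2193]
tool_rot: [0.998, -0.071, 0.001, 0.0]
ft_force: [0.8, -0.7, -0.3]
grip_width: 0.0001
grasp_force: 0.0
clock: 2.03
eef_pos: [0.3762, -0.0278, 0.219]
tool_rot: [0.999, -0.05, 0.0, -0.016]
ft_force: [-0.2, -0.2, -0.0]
grip_width: 0.0001
grasp_force: 0.0
[[ 0.796  0.301  0.115]
 [ 0.75  -0.058  0.115]
 [ 0.595 -0.03   0.115]
 [ 0.641  0.319  0.115]]
-0.12571003969369635 0.3617799138900508
-0.12928977280623882 0.3521480871167448
2.0833 [ 0.37704278 -0.02820548  0.21893613] [ 9.98609089e-01 -5.02384288e-02  8.10447796e-04 -1.59790473e-02] [-1.01394690e-01 -2.11528605e-03 -2.75638480e-01  1.29728762e+00
  3.20005357e-02  3.14072978e+00]
```

View pics/w1.png

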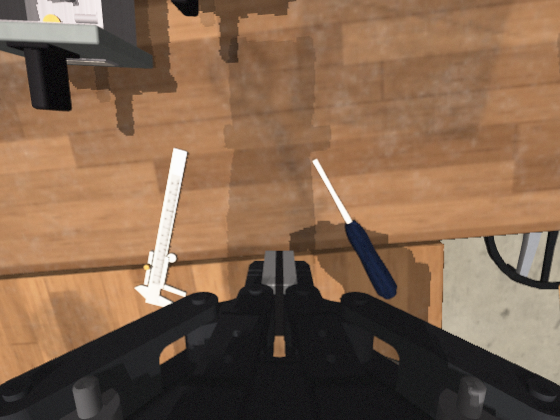

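The wrist view shows the middle pull at (48,78). Joint 6 has hit its limit, so I need the half-turned grasp and will turn about +π on the way.

```bash
python3 -m inch '[25,100,0,0,0,1,0,25,100,0,0,0,1,0,25,100,0,0,0,1,0,25,100,0,0,0,1,0,25,100,0,0,0,1,0,25,100,0,0,0,1,0,25,100,0,0,0,1,0,25,100,0,0,0,1,0]'
python3 -m inch '[25,100,0,0,0,1,0,25,100,0,0,0,1,0,25,100,0,0,0,1,0,25,100,0,0,0,1,0,25,100,0,0,0,1,0,25,100,0,0,0,1,0,25,100,0,0,0,1,0,25,100,0,0,0,1,0]'
python3 - <<'E'
from h import *
from scipy.spatial.transform import Rotation as R
o=bot.get_obs();r=R.from_quat(o["tool_rot"]);w=-.132+np.pi
T=R.from_matrix(np.array([[np.cos(w),np.sin(w),0],[np.sin(w),-np.cos(w),0],[0,0,-1]]))
print(o["clock"],o["eef_pos"],(T*r.inv()).as_rotvec(),o["joint_pos"][5])
E
```

```text
clock: 2.75
eef_pos: [0.4002, 0.0709, 0.2189]
tool_rot: [0.9, 0.436, -0.008, -0.014]
ft_force: [-0.5, -0.2, 0.1]
grip_width: 0.0002
grasp_force: 0.0
clock: 3.42
eef_pos: [0.4257, 0.1708, 0.2188]
tool_rot: [0.58, 0.814, -0.014, -0.009]
ft_force: [0.6, 0.4, -0.1]
grip_width: -0.0001
grasp_force: 0.0
3.4167 [0.42573902 0.17078519 0.21884397] [ 0.02793938 -0.02121669  1.10591924] 1.6192203159877794
```

```bash
python3 -m inch '[4,0,-70,0.028,-0.021,1.106,0,4,0,-70,0.028,-0.021,1.106,0,4,0,-70,0.028,-0.021,1.106,0,4,0,-70,0.028,-0.021,1.106,0,4,0,-70,0.028,-0.021,1.106,0,4,0,-70,0.028,-0.021,1.106,0,4,0,-70,0.028,-0.021,1.106,0,4,0,-70,0.028,-0.021,1.106,0]' >/dev/null
python3 - <<'E'
from h import *
from scipy.spatial.transform import Rotation as R
o=bot.get_obs();r=R.from_quat(o["tool_rot"]);w=-.132+np.pi
T=R.from_matrix(np.array([[np.cos(w),np.sin(w),0],[np.sin(w),-np.cos(w),0],[0,0,-1]]))
print(o["clock"],o["eef_pos"],(T*r.inv()).as_rotvec(),o["joint_pos"][5])
cv2.imwrite("pics/s2.png",cv2.resize(bot.camera("scene")[180:320,180:400],None,fx=3,fy=3))
for n in("middle_drawer_pull","right_drawer_pull"):
  for r in bot.spot_point("scene",n)[:2]: print(n,r["uv"],r["confidence"],atz("scene",r["uv"],.088))
E
```

```text
4.0833 [0.42972579 0.17062762 0.14889253] [ 0.0023103  -0.00311831  0.10670247] 0.6172161894411251
```

View pics/s2.png

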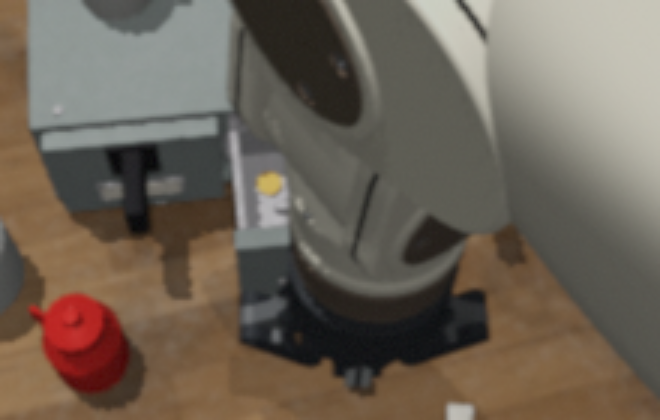

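Middle pull is hidden behind the hand, and nothing is in contact. Next I descend and push.

```bash
python3 -m inch '[0,0,-32,0.002,-0.003,0.107,0,0,0,-64,0.002,-0.003,0.107,0,0,0,-64,0.002,-0.003,0.107,0,0,0,-64,0.002,-0.003,0.107,0]'
python3 -m inch '[15,-2,0,0,0,0,0,30,-4,0,0,0,0,0,45,-6,0,0,0,0,0,60,-8,0,0,0,0,0,75,-10,0,0,0,0,0,90,-12,0,0,0,0,0,95,-13,0,0,0,0,0,95,-13,0,0,0,0,0]'
python3 - <<'E'
from h import *
cv2.imwrite("pics/w2.png",bot.camera("wrist"))
E
```

```text
clock: 4.57
eef_pos: [0.4278, 0.1714, 0.084]
tool_rot: [0.069, 0.998, -0.001, -0.002]
ft_force: [1.0, 0.6, -0.0]
grip_width: -0.0002
grasp_force: 0.0
clock: 5.23
eef_pos: [0.5266, 0.1597, 0.0868]
tool_rot: [0.068, 0.998, 0.001, 0.002]
ft_force: [0.4, 0.5, -0.4]
grip_width: 0.0004
grasp_force: 0.0
```

View pics/w2.png

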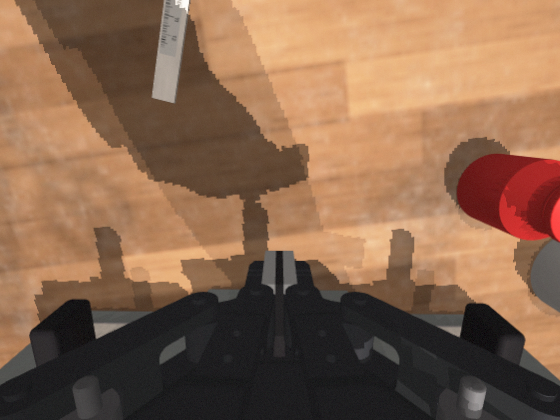

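In the wrist view the outer pulls lie symmetrically at (65,330) and (490,330), so the hand is centred on the middle one. I'll push the last stretch slowly.

```bash
python3 -m inch '[5,-1,0,0,0,0,0,10,-1,0,0,0,0,0,13,-2,0,0,0,0,0,16,-2,0,0,0,0,0,16,-2,0,0,0,0,0]'
python3 -m inch '[2,0,0,0,0,0,0,4,0,0,0,0,0,0,5,-1,0,0,0,0,0,5,-1,0,0,0,0,0]'
```

```text
clock: 5.7
eef_pos: [0.541, 0.1578, 0.0851]
tool_rot: [0.067, 0.998, 0.0, 0.0]
ft_force: [-0.1, 1.4, 0.4]
grip_width: 0.0
grasp_force: 0.1
clock: 6.03
eef_pos: [0.5456, 0.1571, 0.0849]
tool_rot: [0.067, 0.998, 0.001, 0.0]
ft_force: [-1.2, 1.3, 1.1]
grip_width: -0.0001
grasp_force: 0.6
```

```bash
python3 -m inch '[1,0,0,0,0,0,0,2,0,0,0,0,0,0,3,0,0,0,0,0,0,3,0,0,0,0,0,0]'
python3 -m inch '[1,0,0,0,0,0,0,2,0,0,0,0,0,0,3,0,0,0,0,0,0,3,0,0,0,0,0,0]'
```

```text
clock: 6.37
eef_pos: [0.5485, 0.1567, 0.0849]
tool_rot: [0.067, 0.998, 0.0, 0.0]
ft_force: [-1.4, 0.6, 0.2]
grip_width: 0.0
grasp_force: 0.7
clock: 6.7
eef_pos: [0.5489, 0.1567, 0.0848]
tool_rot: [0.067, 0.998, -0.0, -0.002]
ft_force: [-7.2, 0.5, 3.9]
grip_width: -0.0002
grasp_force: 4.0
```

```bash
python3 -m inch '[2,0,0,0,0,0,0,3,0,0,0,0,0,0,3,0,0,0,0,0,0,3,0,0,0,0,0,0]'
python3 -m inch '[-30,4,0,0,0,0,0,-60,8,0,0,0,0,0,-60,8,35,0,0,0,60,-60,8,70,0,0,0,60,-64,-32,70,0,0,0,60,-69,-72,70,0,0,0,60,-74,-112,70,0,0,0,60,-74,-112,70,0,0,0,60]'
python3 - <<'E'
from h import *
cv2.imwrite("pics/t3.png",cv2.resize(bot.camera("top")[130:310,170:410],None,fx=3,fy=3));bot.camera("scene")
for c in("top","scene"):
 for n in("left_drawer_pull","middle_drawer_pull","right_drawer_pull"):
  for r in bot.spot_point(c,n)[:2]: print(c,n,r["uv"],r["confidence"],atz(c,r["uv"],.088).round(3))
E
```

```text
clock: 7.03
eef_pos: [0.5489, 0.1567, 0.0848]
tool_rot: [0.066, 0.998, -0.0, -0.005]
ft_force: [-14.8, 1.0, 10.3]
grip_width: -0.0002
grasp_force: 7.4
clock: 7.7
eef_pos: [0.4803, 0.0388, 0.1559]
tool_rot: [0.07, 0.998, -0.002, 0.001]
ft_force: [0.4, 0.5, -1.2]
grip_width: 0.0513
grasp_force: 0.0
top left_drawer_pull [227.1, 234.2] 0.66 [0.597 0.273 0.088]
top middle_drawer_pull [282.9, 242.7] 0.97 [0.581 0.143 0.088]
top right_drawer_pull [329.6, 251.7] 0.89 [0.563 0.035 0.088]
scene left_drawer_pull [223.4, 247.2] 0.85 [0.593 0.273 0.088]
scene left_drawer_pull [224.2, 179.6] 0.16 [0.748 0.241 0.088]
scene middle_drawer_pull [288.9, 239.2] 0.83 [0.577 0.144 0.088]
scene right_drawer_pull [342.5, 232.9] 0.78 [0.563 0.036 0.088]
```

View pics/t3.png

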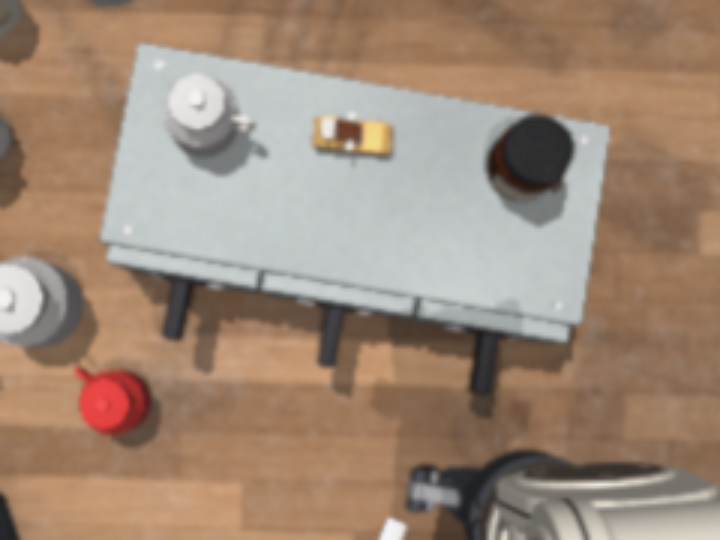

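All three drawers are shut and the jar and can are unmoved. The right pull is at (0.563, 0.035). I'll descend in front of it, slide over it and grip.

```bash
python3 -m inch '[-3,8,-33,0,0,0,60,-3,8,-66,0,0,0,60,-3,8,-66,0,0,0,60,-3,8,-66,0,0,0,60]'
python3 -m inch '[25,-3,0,0,0,0,60,50,-7,0,0,0,0,60,75,-10,0,0,0,0,60,85,-11,0,0,0,0,60,85,-11,0,0,0,0,60]'
python3 - <<'E'
from h import *
cv2.imwrite("pics/w4.png",bot.camera("wrist"))
E
```

```text
clock: 8.43
eef_pos: [0.4755, 0.0533, 0.0878]
tool_rot: [0.066, 0.998, -0.0, -0.002]
ft_force: [0.3, 0.2, 0.5]
grip_width: 0.0511
grasp_force: 0.0
clock: 8.85
eef_pos: [0.5667, 0.0418, 0.0915]
tool_rot: [0.067, 0.998, 0.001, 0.003]
ft_force: [-0.4, -0.5, 1.5]
grip_width: 0.0514
grasp_force: 0.0
```

View pics/w4.png

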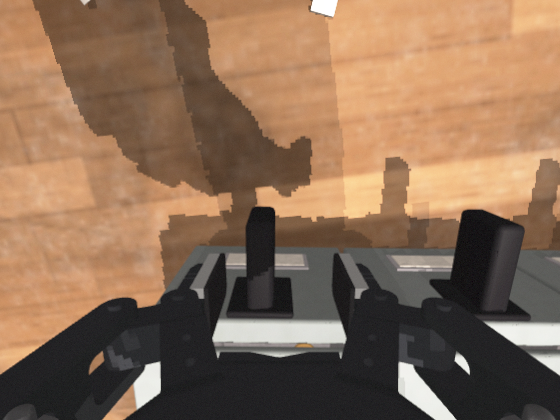

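The right tab (262,255) lies between the pads but is about 6 mm off centre, towards -y. I'll shift and close.

```bash
python3 -m inch '[-1,-6,0,0,0,0,60,-1,-6,0,0,0,0,30,-1,-6,0,0,0,0,0,-1,-6,0,0,0,0,0,-1,-6,0,0,0,0,0,-1,-6,0,0,0,0,0,-1,-6,0,0,0,0,0,-1,-6,0,0,0,0,0]'
```

```text
clock: 9.57
eef_pos: [0.5603, 0.0333, 0.0898]
tool_rot: [0.068, 0.998, -0.002, -0.0]
ft_force: [-3.2, -6.6, 4.1]
grip_width: 0.0111
grasp_force: 58.6
```

```bash
python3 -m inch '[-7,1,0,0,0,0,0,-20,3,0,0,0,0,0,-35,5,0,0,0,0,0,-50,7,0,0,0,0,0,-65,9,0,0,0,0,0,-80,11,0,0,0,0,0,-94,12,0,0,0,0,0,-94,12,0,0,0,0,0]'
```

```text
clock: 10.23
eef_pos: [0.4649, 0.0475, 0.0898]
tool_rot: [0.067, 0.998, -0.0, -0.0]
ft_force: [-2.8, -1.4, 4.0]
grip_width: 0.0109
grasp_force: 59.6
```

Pulled. I'll open, rise, back off, and check.

```bash
python3 -m inch '[0,0,0,0,0,0,60,0,0,0,0,0,0,60,0,0,0,0,0,0,60,0,0,0,0,0,0,60,0,0,0,0,0,0,60,0,0,35,0,0,0,60,0,0,70,0,0,0,60,0,0,100,0,0,0,60]'
python3 -m inch '[-30,-25,20,0,0,0,60,-60,-50,40,0,0,0,60,-90,-80,40,0,0,0,60,-110,-110,40,0,0,0,60,-120,-140,40,0,0,0,60,-120,-170,40,0,0,0,60,-120,-170,40,0,0,0,60,-120,-170,40,0,0,0,60]'
python3 - <<'E'
from h import *
cv2.imwrite("pics/t5.png",cv2.resize(bot.camera("top")[130:310,170:410],None,fx=3,fy=3));bot.camera("scene")
for c in("top","scene"):
 for n in("left_drawer_pull","middle_drawer_pull","right_drawer_pull"):
  for r in bot.spot_point(c,n)[:1]: print(c,n,r["uv"],r["confidence"],atz(c,r["uv"],.088).round(3))
E
```

```text
clock: 10.9
eef_pos: [0.4674, 0.0478, 0.1903]
tool_rot: [0.067, 0.998, 0.0, -0.0]
ft_force: [0.7, -0.1, -0.5]
grip_width: 0.0514
grasp_force: 0.0
clock: 11.57
eef_pos: [0.3473, -0.1234, 0.2291]
tool_rot: [0.069, 0.998, 0.0, 0.0]
ft_force: [0.7, -0.0, 0.2]
grip_width: 0.0512
grasp_force: 0.0
top left_drawer_pull [230.0, 233.8] 0.92 [0.598 0.266 0.088]
top middle_drawer_pull [280.4, 245.2] 0.57 [0.575 0.149 0.088]
top right_drawer_pull [322.6, 294.7] 0.74 [0.464 0.049 0.088]
scene left_drawer_pull [224.0, 244.9] 0.73 [0.597 0.271 0.088]
scene middle_drawer_pull [287.6, 238.9] 0.92 [0.578 0.146 0.088]
scene right_drawer_pull [355.1, 277.8] 0.68 [0.467 0.043 0.088]
```

View pics/t5.png

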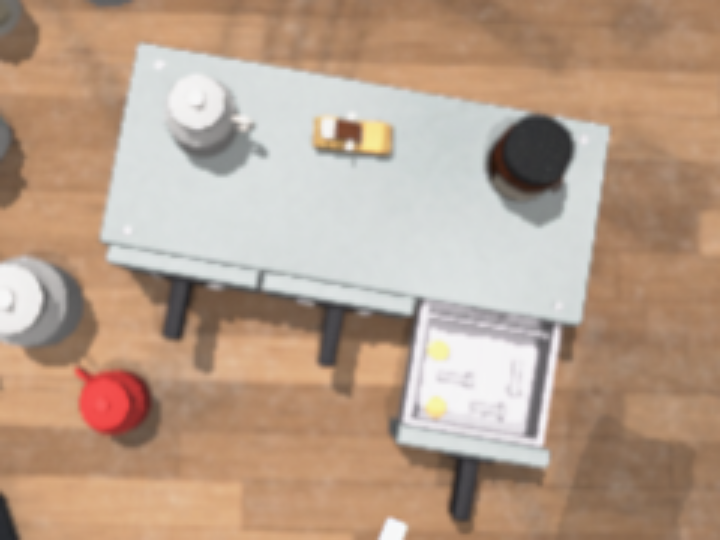

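The right drawer is out about 97 mm (pull at 464,490 in the crop), the other two are shut, and the jar and can are unmoved.

```bash
python3 -c "
from workcell import bot
print(bot.job_done())"
```

```text
the job is handed in; nothing more can be done
None
```

I pushed the middle drawer home and pulled the right drawer, below the varnish jar, about 97 mm of 110 mm out; the left drawer stayed shut, the jar and can did not visibly move, and I handed the job in without getting a verdict back.

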